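# Put a scarf ring on its bar and fit the end cap

### The arm

A 7-joint arm with a two-finger parallel gripper is mounted at the origin on the work surface. World frame = base frame: x ahead of the robot, y to its left, z up, the work surface at z = 0. Lengths are in m, angles in degrees, forces in N, time in s.
With the tool pointing down it reaches from about 0.4 to 0.85 m from the base axis. Payload 4.5 kg.
Tool frame: the origin (TCP) lies at the very end of the fingers, on their centre line; the grasp point (between the pads) lies 19 mm behind it (env.tcp_to_grasp is the distance from the TCP to the grasp point, in m); x points along the fingers, z is the direction in which the jaws open and shut, and the axes are right-handed (so a half turn about x gives the same grasp; the last joint's range is limited). The gripper opens to 85 mm and grips with 20 to 120 N. Pads are 22 mm wide; open, the fingers measure 114 mm over their backs; the gripper's body (76 mm by 85 mm) begins 54 mm behind the grasp point. The pads swing forward as they close: fully open they stand 13 mm farther back than shut.
Start: joints at [-63.094, 39.483, -11.15, 89.685, 9.013, 51.709, -12.324], TCP at [0.264, 0.567, 0.209] pointing down, gripper open.
Joint ranges: [-172.22, 172.22], [-26.19, 119.32], [-84.43, 86.54], [7.71, 146.69], [-57.33, 237.33], [2.42, 119.75], [-152.13, 152.13]. Speed limits (degrees/s): [147.25, 147.25, 180, 180, 180, 180, 180].

### API

Orientations are given as [roll, pitch, yaw] about the fixed x, y, z axes, in that order (R = Rz(yaw) Ry(pitch) Rx(roll)).
In Python, from plant import env gives the robot as it stands.
- The arm moves only by the shell command python3 -m handwheel 'ROWS' [FORCE]. ROWS is text: rows parted by semicolons, each of 5 numbers parted by spaces: the opening, from 0 (shut) to 1 (fully open), then the shift along the tool's x, y, z in mm, then the turn about the tool's x in rad. In form: claw dx dy dz roll; .... A call has exactly 8 rows; each row shifts and turns the commanded pose from where the row before left it, along the tool's axes as they then stand; what a row does not reach is not made up. A row lasts 1/10 s, in which the tool goes at most 50 mm and 8.59 degrees, less where a joint would pass 70% of its speed; a pose out of reach is approached as far as the arm can. A call with a gripper value outside its range is refused whole. The fingers move at their own pace and stop on an object; FORCE is the grip in N (left out, the last holds). Time passes only in rows, so rows that do not move let the fingers close, or fill a call up. It gives the time, the measured TCP pose, the force and the opening at its end, in the units of the state.
- env.get_state(): the state, without advancing time (a new reading comes with each control period).
- env.grab_frame(name): name is "scene" or "side" or "wrist"; returns a dict with "color" (400x640x3 uint8, red, green, blue), "K" (3x3 intrinsics, pixels), "camera_from_world" (4x4, takes a point from world to camera coordinates). Camera axes: x right, y up, looking along -z (the intrinsics and any distortion apply to the point x, -y, -z); pixel columns grow to the right and rows downward; lengths in m; the calibration is good to about 2 mm. A picture is of the moment at which its call begins. There is no depth.
- env.finish_job(): hands the job in, once; it reports no verdict.
The state is a dict: "t": time; "qpos": joint angles; "joint_velocities": joint speeds; "joint_efforts": joint torques, N m; "ee_pos": TCP position; "tcp_rot": TCP orientation; "contact_force": force on the tool from outside, world axes, zero at the start; "wrist_torque": the same for the moment, N m; "gripper_width": opening from 0.0 (shut) to 1.0 (fully open).
Only numpy, scipy, OpenCV 4.12 (cv2) and the standard library are available. Lean on these libraries where they do the work, as an engineer would, in place of code of your own. Each camera call takes 0.05 s, during which the arm holds its last target.

### The job

On the dresser stands a small post with a level steel bar sticking out sideways. Slide the larger of the two square wooden scarf rings onto the bar, in towards the post so that the bar's tip stays clear, then push the wooden end cap well onto the tip, open end first, and let both hang there. Leave the smaller ring where it stands.

Things in the scene. Friction and masses are not known exactly. Their poses are not given: they have to be found in the camera images.
- large_ring_centre (a point): Centre of the larger scarf ring: a loose, light rubberwood square tube, 56 mm wide (x) and 56 mm high (z), 34 mm long along its y axis, with a 36 mm square hole right through along y (walls 10 mm). It stands on one flat side, so this point is 28 mm above the dresser top; z up. About 50 g.
- end_cap_centre (a point): Centre of the end cap: loose wooden block 50 mm wide (x), 50 high (z), 52 long (y), standing on a flat side, this point 25 mm above the dresser top. A 32 mm square blind bore, 44 mm deep, opens in its -y face; the +y face is shut and bears a round knob 15 mm proud. About 60 g, centre of mass at this point: the bar must reach well past the middle of the bore for the cap to stay on.
- bar_tip (a point): Centre of the free end of the fixed level steel bar, 140 mm above the dresser top. Bar 12 mm square; from here it runs 152 mm along -y of this frame to its post (28 mm wide, top 16 mm above the bar's axis); +y points out past the tip, z up. Wooden foot 110 x 190 x 14 mm below. Hanging with the hole's ceiling on the bar, the ring's centre lies 12 mm, the cap's 10 mm below the bar's axis.
- small_ring_centre (a point): Centre of the smaller scarf ring, the one to be left alone: same wood and make, 40 mm wide and high, 34 mm long along y, 24 mm square hole; this point is 20 mm above the dresser top.

How it is judged (in metres and radians):
On the way, in this order (a step that is already met when the one before it is completed fails the run):
1. the larger ring is on the bar, clear of the tip (y of large_ring_centre in the frame of bar_tip between -0.145 and -0.045 m and x of large_ring_centre in the frame of bar_tip between -0.015 and 0.015 m and z of large_ring_centre in the frame of bar_tip between -0.02 and 0.015 m), for 0.2 s.
2. the end cap is on the tip, with the ring still on the bar (all of step 1 and y of end_cap_centre in the frame of bar_tip between -0.022 and 0.006 m and x of end_cap_centre in the frame of bar_tip between -0.015 and 0.015 m and z of end_cap_centre in the frame of bar_tip between -0.018 and 0.014 m and angle between the y axis of end_cap_centre and the y axis of bar_tip, either way round below 0.26 rad), for 0.2 s.
At the end, for the whole second after the job is handed in: The larger ring hangs on the bar between post and cap (its centre 45 to 145 mm in from the tip); the end cap sits over the tip with the bar at least 20 mm inside it, in line with the bar within 15 degrees; both are let go and stay there (all of step 2); the robot touches nothing.
It fails at once if the smaller ring is shifted more than 30 mm (distance of small_ring_centre from where it was at the start of the episode above 0.03 m).
It also fails if it takes over 54 s, if anything falls off the work surface, if the arm or the gripper's body presses on something with over 40 N, if the wrist force passes 120 N, or if a joint passes its speed limit or range.

## Working session

There is one attempt and no reset: what is moved stays moved. The work goes in short steps, Python scripts to look and compute and a shell command to move; the robot and the scene stay as the last step left them, time stands still between calls to the robot, and variables do not carry over. Pictures are saved under pics/ and viewed, and the job is handed in when it is done.

```bash
mkdir -p pics; ls; python3 - <<'E'
from plant import env
import cv2,numpy as np
s=env.get_state(); print(s)
for n in ["scene","side","wrist"]:
    f=env.grab_frame(n); cv2.imwrite(f"pics/{n}0.png",f["color"][:,:,::-1]); print(n,f["K"],np.round(f["camera_from_world"],4), [k for k in f])
print(env.tcp_to_grasp)
E
```

```text
pics
{'t': 0.0, 'qpos': array([-63.09521644,  39.53592993, -11.14562438,  89.74646873,
         9.01178164,  51.70836151, -12.32546126]), 'joint_velocities': array([-2.57904004e-02, -2.78279445e-02,  1.03294474e-02, -6.18386232e-03,
        7.69907354e-05,  5.46743673e-02,  3.73954859e-03]), 'joint_efforts': array([ 7.41640861e-05, -5.39605165e+01, -1.26684230e+00, -1.58549809e+01,
        9.06041736e-03,  9.24608787e-03,  7.52340803e-07]), 'ee_pos': array([0.26356093, 0.56593031, 0.20774709]), 'tcp_rot': array([-176.63433413,   89.89109053, -111.59854162]), 'contact_force': array([ 1.11925669, -0.33720115,  0.316849  ]), 'wrist_torque': array([ 0.01071458,  0.02351403, -0.01955205]), 'gripper_width': 0.9996862894017244}
scene [[421.26100591   0.         319.84346622]
 [  0.         421.26100591 197.09155394]
 [  0.           0.           1.        ]] [[ 0.2709  0.9626  0.0066 -0.2731]
 [-0.5249  0.1419  0.8392  0.1502]
 [ 0.8069 -0.2308  0.5437 -1.3513]
 [ 0.      0.      0.      1.    ]] ['color', 'K', 'camera_from_world']
side [[363.19356668   0.         325.49949557]
 [  0.         363.19356668 196.14662575]
 [  0.           0.           1.        ]] [[-0.9615 -0.2743  0.0177  0.5697]
 [ 0.1785 -0.5742  0.799  -0.1225]
 [-0.2091  0.7714  0.601  -0.711 ]
 [ 0.      0.      0.      1.    ]] ['color', 'K', 'camera_from_world']
wrist [[304.92362951   0.         319.14530254]
 [  0.         304.92362951 201.59401241]
 [  0.           0.           1.        ]] [[ 0.4229  0.9062 -0.0011 -0.6258]
 [-0.8707  0.406  -0.2774  0.0356]
 [-0.2509  0.1183  0.9608 -0.3799]
 [ 0.      0.      0.      1.    ]] ['color', 'K', 'camera_from_world']
0.0187
```

View pics/scene0.png

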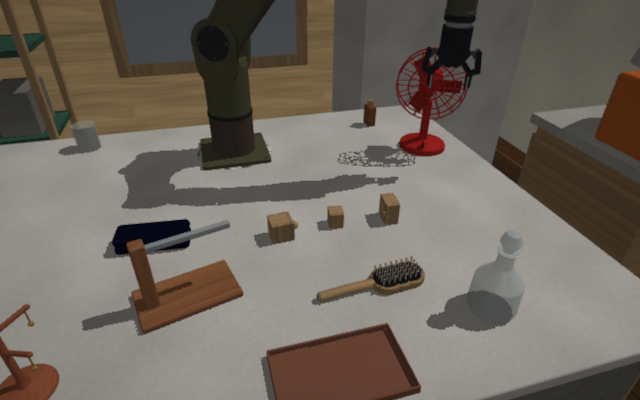

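View pics/side0.png

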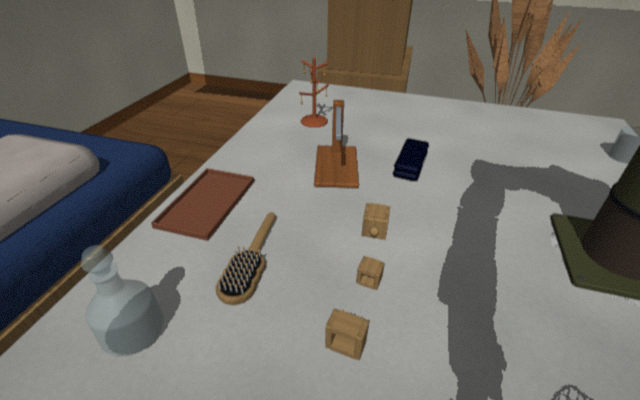

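View pics/wrist0.png

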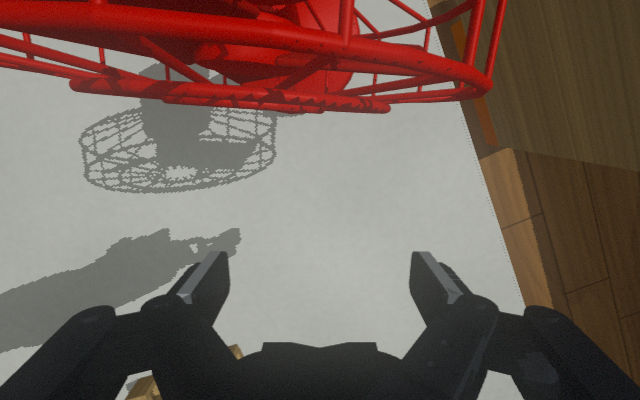

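The overview: post and bar at left in the scene image, tip near (229,224). The cap is near (281,228) with its knob on the right, the small ring near (335,216), and the large ring near (389,209). I'll zoom in on crops to measure.

```bash
python3 - <<'E'
import cv2
a=cv2.imread("pics/scene0.png")
cv2.imwrite("pics/z1.png",cv2.resize(a[170:270,250:410],None,fx=5,fy=5,interpolation=cv2.INTER_CUBIC))
cv2.imwrite("pics/z2.png",cv2.resize(a[200:340,100:260],None,fx=5,fy=4,interpolation=cv2.INTER_CUBIC))
b=cv2.imread("pics/side0.png")
cv2.imwrite("pics/z3.png",cv2.resize(b[190:370,310:410],None,fx=4,fy=3.3,interpolation=cv2.INTER_CUBIC))
cv2.imwrite("pics/z4.png",cv2.resize(b[90:200,300:400],None,fx=5,fy=5,interpolation=cv2.INTER_CUBIC))
E
```

```text
(no output)
```

View pics/z1.png

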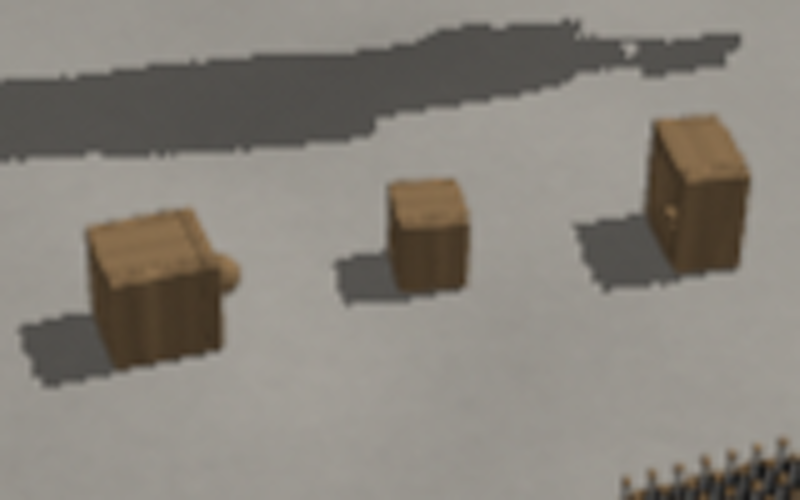

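View pics/z2.png

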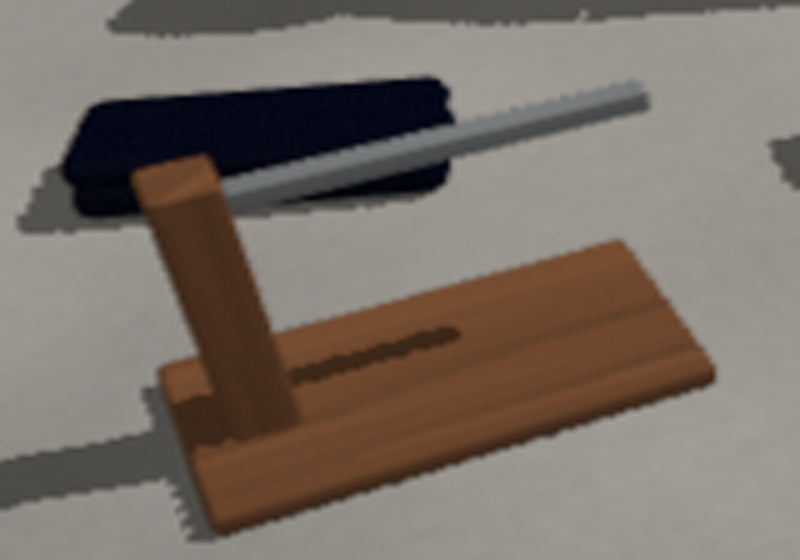

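View pics/z3.png

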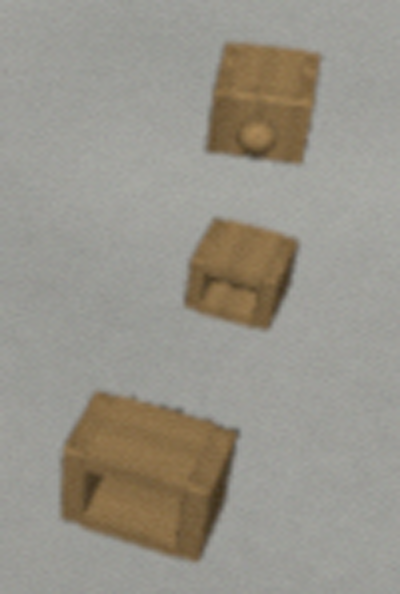

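View pics/z4.png

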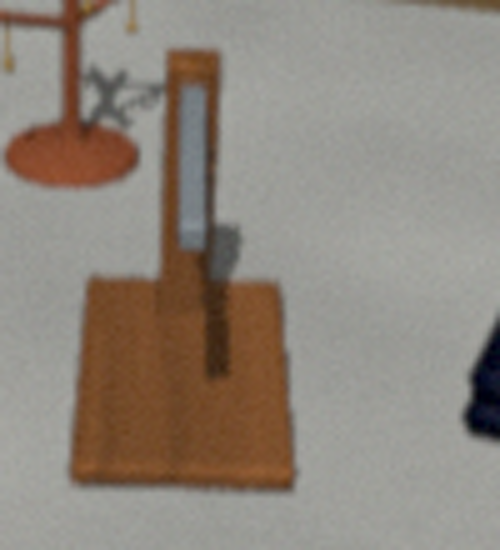

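```bash
cat > meas.py <<'E'
import numpy as np
from scipy.optimize import least_squares
def proj(f,P):
    M=np.array(f["camera_from_world"]);K=np.array(f["K"])
    c=np.asarray(P)@M[:3,:3].T+M[:3,3]
    p=np.c_[c[:,0],-c[:,1],-c[:,2]]@K.T
    return p[:,:2]/p[:,2:]
def place(q,L):
    c,s=np.cos(q[2]),np.sin(q[2]);L=np.asarray(L,float)
    return np.c_[q[0]+c*L[:,0]-s*L[:,1],q[1]+s*L[:,0]+c*L[:,1],L[:,2]]
def fit(obs,q0):
    # obs: list of (frame, local pts, px)
    r=lambda q:np.concatenate([(proj(f,place(q,L))-np.array(px)).ravel() for f,L,px in obs])
    s=least_squares(r,q0,loss='soft_l1',f_scale=1.0)
    return s.x,r(s.x)
E
cat > m1.py <<'E'
from plant import env
from meas import *
S=env.grab_frame("scene");D=env.grab_frame("side")
def c1(a): return (np.array(a)+.5)/5-.5+[250,170]
def c2(a): return (np.array(a)+.5)/[5,4]-.5+[100,200]
def c3(a): return (np.array(a)+.5)/[4,3.3]-.5+[310,190]
def c4(a): return (np.array(a)+.5)/5-.5+[300,90]
def box(w,l,h,codes):
    return [[(w/2)*(1 if c[0]=='+' else -1),(l/2)*(1 if c[1]=='+' else -1),h if c[2]=='t' else 0] for c in codes]
sc=['--t','-+t','++t','+-t','+-b','++b'];sd=['+-t','--t','++t','-+t','++b','-+b']
for n,w,l,h,a,b in [
 ('large',.056,.034,.056,[(653,120),(718,116),(748,180),(690,186),(682,273),(738,268)],[(98,393),(240,430),(65,455),(208,487),(62,520),(197,560)]),
 ('cap',.05,.052,.05,[(87,229),(190,210),(217,265),(110,287),(117,368),(222,350)],[(225,44),(322,52),(213,98),(308,105),(206,153),(302,163)]),
 ('small',.04,.034,.04,[(388,184),(457,180),(468,222),(395,228),(400,291),(466,288)],[(215,218),(298,240),(190,265),(270,283),(186,306),(266,328)])]:
  for nm,o in (('both',[(S,box(w,l,h,sc),c1(a)),(D,box(w,l,h,sd),c3(b))]),('scene',[(S,box(w,l,h,sc),c1(a))]),('side',[(D,box(w,l,h,sd),c3(b))])):
    q,r=fit(o,[.55,.2,0]); print(n,nm,np.round(q[:2],4),round(np.degrees(q[2]),1),'rms',round(np.sqrt((r**2).mean()),2),'max',round(abs(r).max(),2))
LS=[[.006,0,.146],[-.006,0,.146],[.006,0,.134],[-.014,-.18,.156],[-.014,-.152,.156],[.014,-.152,.156],[.014,-.18,.156]]
PS=[(647,96),(638,81),(650,107),(132,178),(208,155),(220,195),(155,205)]
LD=[[.006,0,.134],[-.006,0,.134],[.006,-.152,.146],[-.006,-.152,.146]]
PD=[(180,250),(205,248),(183,85),(207,83)]
for nm,o in (('both',[(S,LS,c2(PS)),(D,LD,c4(PD))]),('scene',[(S,LS,c2(PS))]),('side',[(D,LD,c4(PD))])):
    q,r=fit(o,[.65,-.05,0]); print('bar',nm,np.round(q[:2],4),round(np.degrees(q[2]),1),'rms',round(np.sqrt((r**2).mean()),2)); print(np.round(r,1))
print(env.get_state()['t'])
E
python3 m1.py
```

```text
large both [0.4679 0.3271] -5.2 rms 1.19 max 2.04
large scene [0.4731 0.326 ] -5.6 rms 0.84 max 1.59
large side [0.4672 0.3269] -5.1 rms 1.12 max 2.0
cap both [0.4704 0.0562] 4.0 rms 0.87 max 1.97
cap scene [0.4736 0.0558] 3.7 rms 0.76 max 1.49
cap side [0.4698 0.0566] 4.4 rms 0.74 max 1.51
small both [0.4567 0.1928] -9.0 rms 0.94 max 2.36
small scene [0.4595 0.1919] -9.6 rms 0.57 max 0.93
small side [0.4562 0.1931] -8.4 rms 1.03 max 2.01
bar both [ 0.5842 -0.0596] 15.5 rms 1.51
[ 0.3 -2.2 -0.2 -1.7  0.4  0.2 -2.6 -1.3 -0.6 -0.9  0.6 -1.9 -4.1  1.2
 -0.7  0.5 -0.2  1.  -1.9  0.4 -1.9  0.9]
bar scene [ 0.5865 -0.059 ] 15.8 rms 1.52
[ 0.8 -1.6  0.3 -1.1  0.9  0.9 -2.3 -0.2 -0.2  0.2  1.1 -0.8 -3.7  2.4]
bar side [ 0.5842 -0.0636] 14.1 rms 0.23
[-0.2 -0.3  0.2  0.2  0.  -0.2 -0.   0.3]
0.25
```

```bash
cat > plan.py <<'E'
from plant import env
import numpy as np,sys
from scipy.spatial.transform import Rotation as R
def plan(x,y,z,jawyaw,verbose=True):
    s=env.get_state();r=R.from_euler('xyz',s['tcp_rot'],degrees=True)
    M=r.as_matrix();j=np.degrees(np.arctan2(M[1,2],M[0,2]))
    d=(jawyaw-j+90)%180-90
    # roll about tool x (down): world yaw decreases
    roll=-np.radians(d)
    e=M.T@(np.array([x,y,z])-s['ee_pos'])*1000
    M2=M@R.from_rotvec([roll,0,0]).as_matrix()
    e2=M2.T@(np.array([x,y,z])-s['ee_pos'])*1000
    print('t',round(s['t'],2),'pos',np.round(s['ee_pos'],4),'jaw yaw',round(j,2),'toolx',np.round(M[:,0],3),'F',np.round(s['contact_force'],1),'w',round(s['gripper_width'],3),'q7',np.round(s['qpos'][6],1))
    print('shift now axes mm',np.round(e,1),'roll',round(roll,4),'shift after roll',np.round(e2,1))
if __name__=='__main__': plan(*map(float,sys.argv[1:]))
E
python3 plan.py .469 .3268 .15 -5.3
```

```text
t 0.25 pos [0.2637 0.5663 0.2082] jaw yaw 65.04 toolx [-0.    -0.001 -1.   ] F [-0.8 -0.4 -0.3] w 1.001 q7 -12.3
shift now axes mm [  58.3 -287.2 -130.4] roll 1.2276 shift after roll [  58.3 -219.5  226.6]
```

```bash
python3 -m handwheel '1 0 -20 -9 0;1 0 -36 -16 0;1 0 -40 -18 0;1 0 -40 -18 0;1 0 -40 -18 0;1 0 -40 -18 0;1 0 -36 -16 0;1 0 -20 -9 0' 40; python3 plan.py .469 .3268 .15 -5.3
```

```text
t: 1.05
ee_pos: [0.4618, 0.337, 0.2085]
tcp_rot: [-126.0, 89.8, -61.3]
contact_force: [0.6, 0.0, 0.4]
gripper_width: 1.004
t 1.05 pos [0.4618 0.337  0.2085] jaw yaw 64.73 toolx [ 0.001 -0.002 -1.   ] F [0.6 0.  0.4] w 1.004 q7 13.7
shift now axes mm [ 58.5 -10.7  -6. ] roll 1.2223 shift after roll [58.5 -9.3  8. ]
```

```bash
python3 -m handwheel '1 0 0 0 0.145;1 4 0 0 0.145;1 5 0 0 0.145;1 5 0 0 0.145;1 5 0 0 0.145;1 4 0 0 0.145;1 0 0 0 0.145;1 0 0 0 0.145'; python3 -m handwheel '1 0 0 0 0.062;1 0 -3 3 0;1 0 -3 3 0;1 0 -2 2 0;1 0 0 0 0;1 0 0 0 0;1 0 0 0 0;1 0 0 0 0';python3 plan.py .469 .3268 .15 -5.3
cat > snap.py <<'E'
from plant import env
import cv2,sys
for n in sys.argv[2:]:
    cv2.imwrite(f"pics/{n}_{sys.argv[1]}.png",env.grab_frame(n)["color"][:,:,::-1])
E
python3 snap.py a wrist side
```

```text
t: 1.85
ee_pos: [0.4587, 0.3412, 0.1854]
tcp_rot: [-165.1, 90.0, -166.9]
contact_force: [0.1, -0.5, 0.6]
gripper_width: 1.002
t: 2.65
ee_pos: [0.4661, 0.3327, 0.1856]
tcp_rot: [115.2, 90.0, 110.2]
contact_force: [-0.3, -0.6, 0.9]
gripper_width: 1.0
t 2.65 pos [0.4661 0.3327 0.1856] jaw yaw -4.96 toolx [-0.  0. -1.] F [-0.3 -0.6  0.9] w 1.0 q7 -38.5
shift now axes mm [35.6 -5.6  3.4] roll 0.006 shift after roll [35.6 -5.6  3.5]
```

View pics/wrist_a.png

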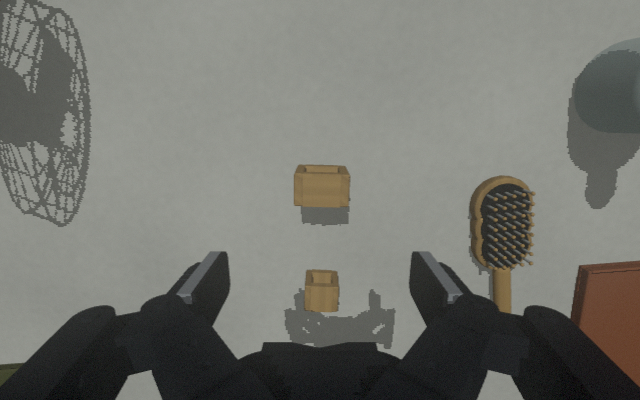

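View pics/side_a.png

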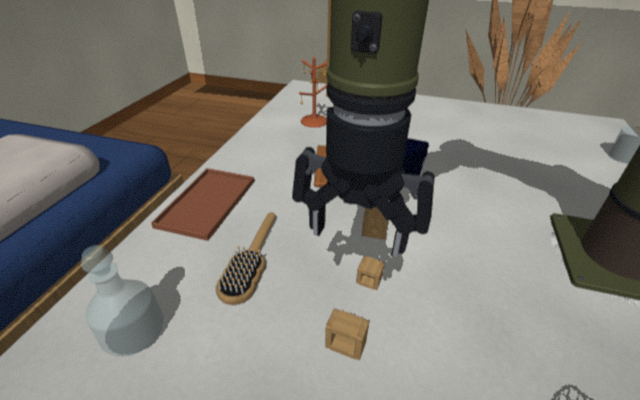

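The wrist view has the large ring centred at (321,187), aligned with the jaws, and the small ring at (322,290). Next I'll cross-check the ring's position from this wrist view.

```bash
cat > m2.py <<'E'
from plant import env
from meas import *
import cv2
W=env.grab_frame("wrist")
M=W["camera_from_world"];print('cam',np.round(-M[:3,:3].T@M[:3,3],3))
a=W["color"][:,:,::-1].copy()
def draw(img,f,q,w,l,h,col):
    L=[[sx*w/2,sy*l/2,z] for z in(0,h) for sx,sy in((-1,-1),(-1,1),(1,1),(1,-1))]
    p=proj(f,place(q,L)); print(np.round(p,1).tolist()); return p
from numpy import radians
p=draw(a,W,[.469,.3268,radians(-5.2)],.056,.034,.056,0)
c=cv2.resize(a[150:230,280:370],None,fx=7,fy=7,interpolation=cv2.INTER_CUBIC)
cv2.imwrite("pics/zw.png",c)
E
python3 m2.py
```

```text
cam [0.473 0.404 0.352]
[[298.3, 196.1], [297.8, 167.9], [345.9, 168.0], [345.1, 196.2], [294.7, 210.4], [294.0, 177.5], [350.7, 177.7], [349.7, 210.5]]
```

View pics/zw.png

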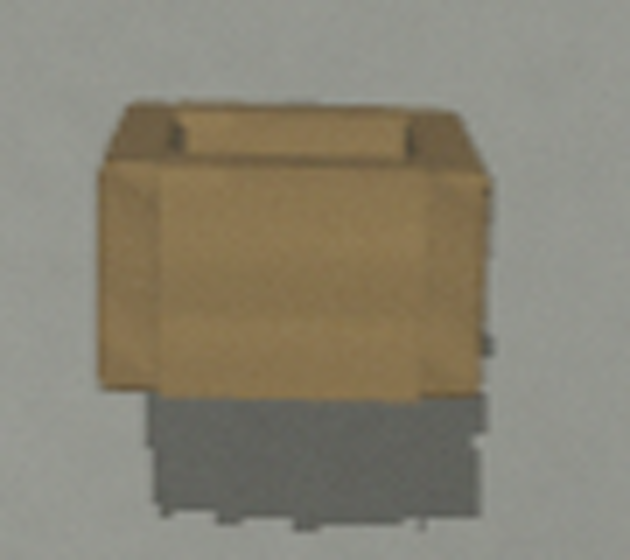

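```bash
python3 plan.py .4685 .3300 .012 -6
```

```text
t 2.8 pos [0.4661 0.3327 0.1856] jaw yaw -4.97 toolx [-0.  0. -1.] F [0.2 0.4 0.2] w 1.003 q7 -38.5
shift now axes mm [173.6  -2.5   2.6] roll 0.0181 shift after roll [173.6  -2.4   2.7]
```

```bash
python3 -m handwheel '1 10 -2.5 2.6 0.018;1 25 0 0 0;1 30 0 0 0;1 30 0 0 0;1 30 0 0 0;1 25 0 0 0;1 15 0 0 0;1 7 0 0 0' 40;  python3 plan.py .4685 .3300 .012 -6
```

```text
t: 3.6
ee_pos: [0.4679, 0.3291, 0.0119]
tcp_rot: [-133.8, 89.9, -139.8]
contact_force: [0.6, -0.1, 0.3]
gripper_width: 1.001
t 3.6 pos [0.4679 0.3291 0.0119] jaw yaw -6.04 toolx [-0.002 -0.002 -1.   ] F [ 0.6 -0.1  0.3] w 1.001 q7 -37.2
shift now axes mm [-0.1  1.   0.5] roll -0.0008 shift after roll [-0.1  1.   0.5]
```

```bash
python3 -m handwheel '0 0 0 0 0;0 0 0 0 0;0 0 0 0 0;0 0 0 0 0;0 0 0 0 0;0 0 0 0 0;0 0 0 0 0;0 0 0 0 0' 30; python3 -m handwheel '0 -10 0 0 0;0 -25 0 0 0;0 -30 0 0 0;0 -30 0 0 0;0 -30 0 0 0;0 -25 0 0 0;0 -15 0 0 0;0 -5 0 0 0';python3 snap.py b wrist side scene; python3 plan.py .55 .1 .18 15
```

```text
t: 4.4
ee_pos: [0.4693, 0.3304, 0.0147]
tcp_rot: [44.6, 89.9, 38.6]
contact_force: [-0.4, -0.6, 6.5]
gripper_width: 0.646
t: 5.2
ee_pos: [0.4693, 0.3303, 0.1859]
tcp_rot: [44.9, 89.8, 38.9]
contact_force: [0.2, -0.0, -1.7]
gripper_width: 0.647
t 5.35 pos [0.4682 0.3296 0.1834] jaw yaw -6.01 toolx [-0. -0. -1.] F [ 0.  -1.2 -1.2] w 0.654 q7 -38.8
shift now axes mm [   3.4 -219.8  105.4] roll -0.3667 shift after roll [   3.4 -243.    19.6]
```

View pics/wrist_b.png

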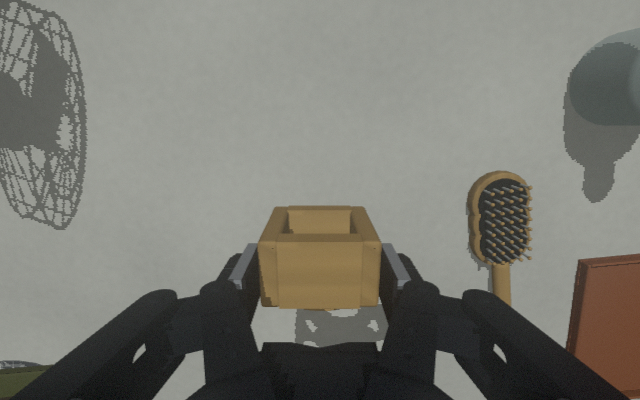

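View pics/side_b.png

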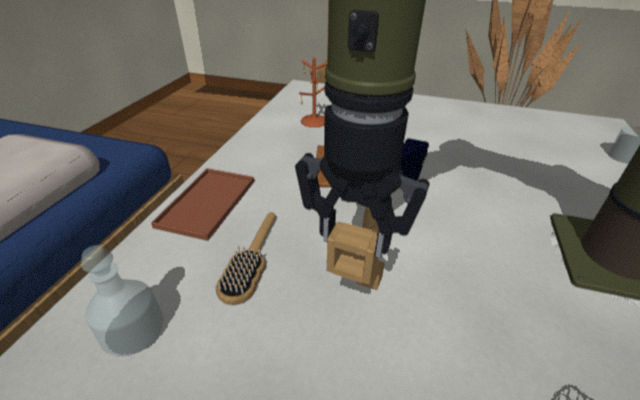

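View pics/scene_b.png

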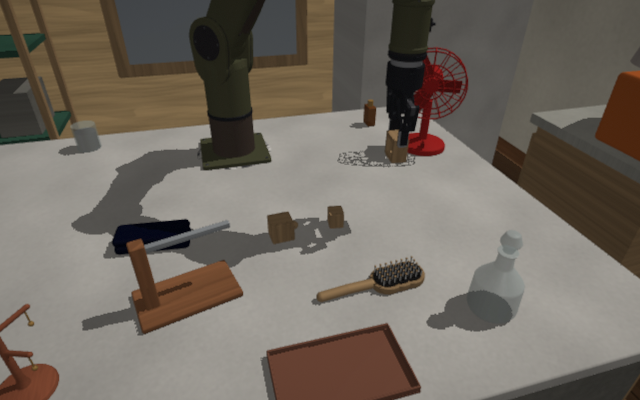

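The ring is held squarely in the jaws: in the wrist view its top face spans (262,241) to (381,305). Next I'll measure its centre relative to the TCP, and measure the bar again.

```bash
cat > m3.py <<'E'
from plant import env
from meas import *
import cv2
W=env.grab_frame("wrist");s=env.get_state()
L=np.array([[-28,17,28],[28,17,28],[-28,-17,28],[28,-17,28],[-28,17,-28],[28,17,-28]])/1000.
px=np.array([(262,241),(380,240),(259,305),(381,305),(275,207),(368,207)])
r=lambda q:(proj(W,place([q[0],q[1],q[3]],L)+[0,0,q[2]])-px).ravel()
o=least_squares(r,[.468,.33,.2,-.1]);q=o.x
print(np.round(q[:3],4),np.degrees(q[3]),np.round(r(q),1),'rel tcp',np.round(q[:3]-s['ee_pos'],4))
E
python3 m3.py
python3 - <<'E'
import cv2
a=cv2.imread("pics/side_b.png")
print()
E
```

```text
[0.4691 0.3289 0.1934] -6.228436232396773 [-2.6 -0.2  2.6  1.1  4.   0.6 -2.6  0.9  1.1 -1.7 -3.1 -1.5] rel tcp [ 0.0012 -0.0005  0.0106]
```

```bash
cat > m4.py <<'E'
from plant import env
from meas import *
S=env.grab_frame("scene");D=env.grab_frame("side")
def unp(f,px,z):
    M=np.array(f["camera_from_world"]);K=np.array(f["K"]);R=M[:3,:3];c=-R.T@M[:3,3]
    d=np.linalg.inv(K)@[px[0],px[1],1];d=R.T@np.array([d[0],-d[1],-d[2]])
    return c+d*(z-c[2])/d[2]
c2=lambda a:(np.array(a)+.5)/[5,4]-.5+[100,200]
c4=lambda a:(np.array(a)+.5)/5-.5+[300,90]
A=unp(S,c2((165,370)),.014);B=unp(S,c2((618,240)),.014);print(A,B,np.linalg.norm(B-A),np.degrees(np.arctan2(-(B-A)[0],(B-A)[1])))
A=unp(D,c4((75,472)),.014);B=unp(D,c4((293,478)),.014);print(A,B,np.linalg.norm(B-A),np.degrees(np.arctan2((A-B)[1],(A-B)[0])))
LS=[[.006,0,.146],[-.006,0,.146],[.006,0,.134],[-.014,-.152,.156],[.014,-.152,.156]]
PS=[(647,96),(638,81),(650,107),(208,155),(220,195)]
LD=[[.006,0,.134],[-.006,0,.134],[.006,-.152,.146],[-.006,-.152,.146]]
PD=[(180,250),(205,248),(183,85),(207,83)]
for nm,o in (('both',[(S,LS,c2(PS)),(D,LD,c4(PD))]),('scene',[(S,LS,c2(PS))])):
    q,r=fit(o,[.65,-.05,0]); print('bar',nm,np.round(q[:2],4),round(np.degrees(q[2]),1)); print(np.round(r,1))
E
python3 m4.py
```

```text
[ 0.58762713 -0.25603606  0.014     ] [ 0.53868279 -0.08026189  0.014     ] 0.1824612505907575 15.559867531125521
[ 0.63362551 -0.04767335  0.014     ] [ 0.53238344 -0.0740898   0.014     ] 0.10463167011017231 14.62377325216903
bar both [ 0.5849 -0.0603] 14.8
[-0.1 -1.9 -0.5 -1.5  0.1  0.5 -1.2 -1.2 -0.3 -2.2 -0.9  0.3 -0.4  0.8
 -1.3  0.2 -1.4  0.8]
bar scene [ 0.5884 -0.0599] 15.3
[ 0.4 -0.9 -0.1 -0.4  0.5  1.6 -1.   0.5  0.1 -0.5]
```

```bash
python3 plan.py .570 -.003 .165 15
```

```text
t 5.5 pos [0.4678 0.3294 0.1825] jaw yaw -6.01 toolx [-0.002 -0.001 -1.   ] F [ 0.   0.4 -0.4] w 0.646 q7 -38.8
shift now axes mm [  17.8 -319.8  136.4] roll -0.3667 shift after roll [  17.8 -347.5   12.7]
```

```bash
python3 -m handwheel '0 0 0 0 -0.12;0 0 0 0 -0.125;0 0 0 0 -0.122;0 0 -20 0 0;0 0 -35 0 0;0 0 -40 2 0;0 0 -40 2 0;0 0 -35 2 0'; python3 -m handwheel '0 0 -35 2 0;0 0 -40 2 0;0 0 -40 2 0;0 0 -30 1 0;0 8 -20 0 0;0 10 -10 0 0;0 0 0 0 0;0 0 0 0 0'; python3 plan.py .572 -.013 .1275 15;python3 snap.py c wrist side scene
```

```text
t: 6.3
ee_pos: [0.5184, 0.1646, 0.1828]
tcp_rot: [-153.8, 89.9, -138.9]
contact_force: [-0.3, -0.9, -0.3]
gripper_width: 0.65
t: 7.1
ee_pos: [0.5697, 0.0016, 0.1648]
tcp_rot: [132.1, 89.9, 147.2]
contact_force: [-0.5, 1.0, 0.4]
gripper_width: 0.651
t 7.1 pos [0.5697 0.0016 0.1648] jaw yaw 15.1 toolx [-0.002  0.001 -1.   ] F [-0.5  1.   0.4] w 0.651 q7 8.6
shift now axes mm [ 37.3 -14.8  -1.5] roll 0.0018 shift after roll [ 37.3 -14.8  -1.5]
```

View pics/wrist_c.png

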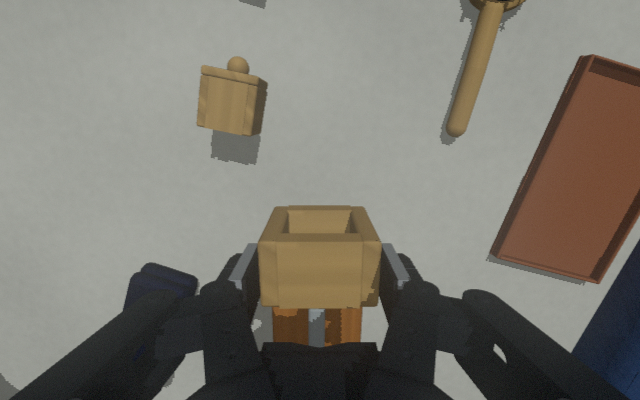

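View pics/side_c.png

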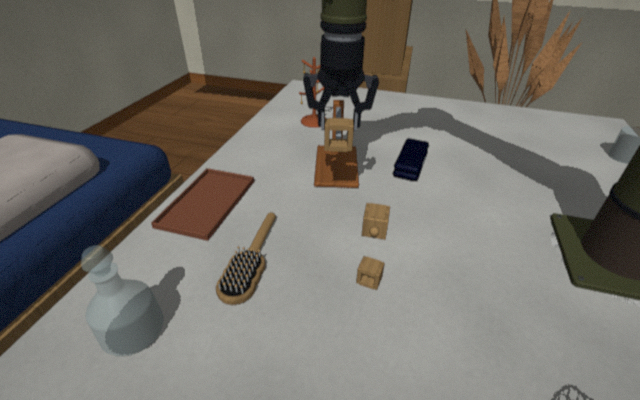

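View pics/scene_c.png

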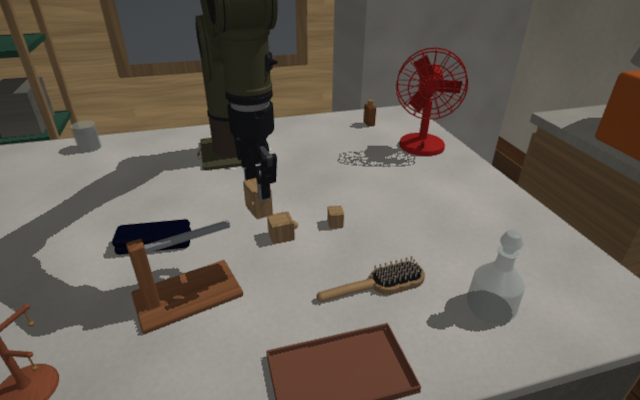

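The bar shows at column 316 below the ring, whose centre is at column 320, so they are laterally aligned. Next I lower to bar height, still short of the tip.

```bash
python3 -m handwheel '0 8 0 0 0;0 12 0 0 0;0 11 0 0 0;0 6 -3 0 0;0 0 -5 -1 0;0 0 -6 0 0;0 0 0 0 0;0 0 0 0 0'; python3 plan.py .572 -.013 .1275 15;python3 snap.py d side wrist
python3 - <<'E'
import cv2
a=cv2.imread("pics/side_d.png")
cv2.imwrite("pics/zd.png",cv2.resize(a[80:200,280:400],None,fx=5,fy=5,interpolation=cv2.INTER_CUBIC))
E
```

```text
t: 8.05
ee_pos: [0.5735, -0.0143, 0.129]
tcp_rot: [-9.4, 89.9, 5.5]
contact_force: [0.1, 0.5, -1.4]
gripper_width: 0.648
t 8.05 pos [ 0.5735 -0.0143  0.129 ] jaw yaw 14.96 toolx [ 0.001  0.    -1.   ] F [ 0.1  0.5 -1.4] w 0.648 q7 9.6
shift now axes mm [ 1.5  1.6 -1.2] roll -0.0007 shift after roll [ 1.5  1.6 -1.2]
```

View pics/zd.png

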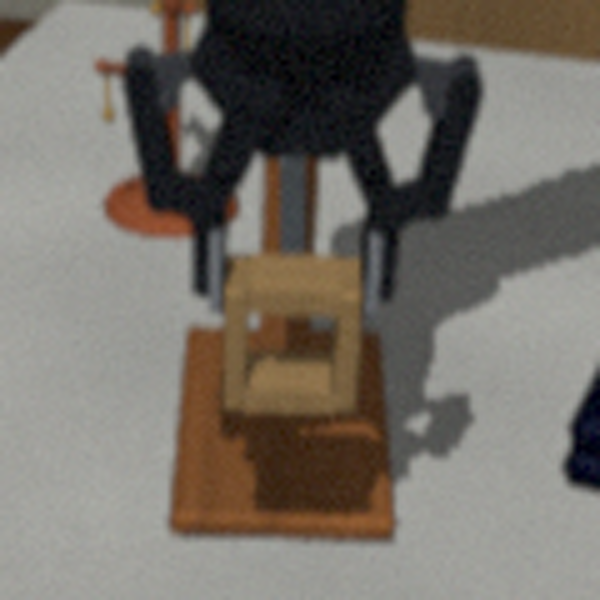

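View pics/wrist_d.png

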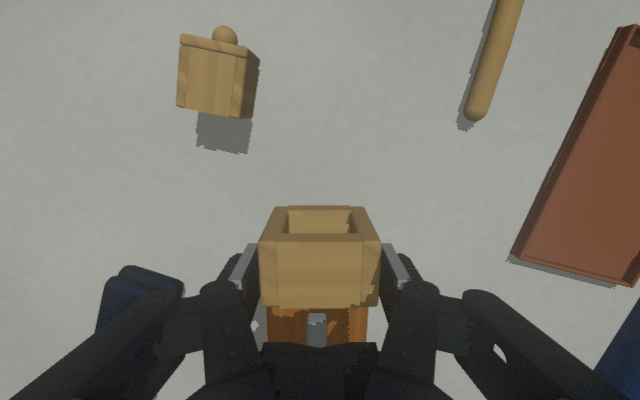

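```bash
python3 -m handwheel '0 1 0 -2 0;0 0 -8 0 0;0 0 -12 0 0;0 0 -12 0 0;0 0 -12 0 0;0 0 -12 0 0;0 0 -12 0 0;0 0 -8 0 0'; python3 snap.py e scene side
python3 - <<'E'
import cv2,numpy as np
a=cv2.imread("pics/scene_e.png")[150:270,130:290];b=cv2.imread("pics/side_e.png")[80:200,270:400]
f=lambda x:cv2.resize(x,(400,300),interpolation=cv2.INTER_CUBIC)
cv2.imwrite("pics/ze.png",np.hstack([f(a),f(b)]))
E
```

```text
t: 8.95
ee_pos: [0.5912, -0.0897, 0.1275]
tcp_rot: [-85.1, 90.0, -70.1]
contact_force: [-0.6, -0.7, -1.0]
gripper_width: 0.652
```

View pics/ze.png

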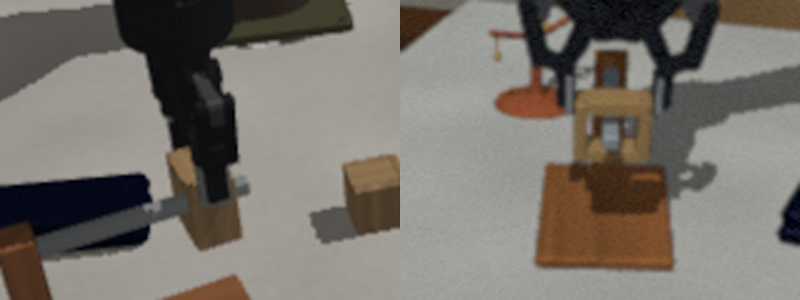

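The bar passes through the hole, centred, with its tip showing beyond the ring at about (240,185) in the left crop. I'll slide on to 95 mm, then lower.

```bash
python3 -m handwheel '0 0 -8 0 0;0 0 -12 0 0;0 0 -12 0 0;0 0 -12 0 0;0 0 -12 0 0;0 0 -9 0 0;0 0 0 0 0;0 0 0 0 0'; python3 -m handwheel '0 3 0 0 0;0 3 0 0 0;0 3 0 0 0;0 1 0 0 0;0 1 0 0 0;0 0 0 0 0;0 0 0 0 0;0 0 0 0 0'; python3 snap.py f scene side
python3 - <<'E'
import cv2,numpy as np
a=cv2.imread("pics/scene_f.png")[150:270,100:260];b=cv2.imread("pics/side_f.png")[80:200,270:400]
f=lambda x:cv2.resize(x,(400,300),interpolation=cv2.INTER_CUBIC)
cv2.imwrite("pics/zf.png",np.hstack([f(a),f(b)]))
E
```

```text
t: 9.85
ee_pos: [0.6076, -0.1503, 0.1275]
tcp_rot: [94.4, 90.0, 109.4]
contact_force: [-0.6, 0.6, -1.2]
gripper_width: 0.646
t: 10.65
ee_pos: [0.6078, -0.1505, 0.1167]
tcp_rot: [-12.9, 90.0, 2.1]
contact_force: [1.1, -0.3, 0.0]
gripper_width: 0.643
```

View pics/zf.png

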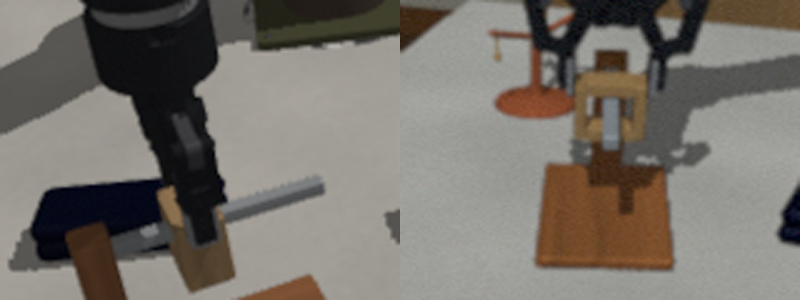

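```bash
python3 -m handwheel '0 1 0 0 0;0 1 0 0 0;0 0 0 0 0;0.85 0 0 0 0;0.85 0 0 0 0;0.85 0 0 0 0;0.85 0 0 0 0;0.85 0 0 0 0';  python3 -m handwheel '0.9 -5 0 0 0;0.9 -15 0 0 0;0.9 -25 0 0 0;0.9 -30 0 0 0;0.9 -30 0 0 0;0.9 -10 0 0 0;0.9 0 0 0 0;0.9 0 0 0 0'; python3 snap.py g scene side
python3 - <<'E'
import cv2,numpy as np
a=cv2.imread("pics/scene_g.png")[150:270,100:260];b=cv2.imread("pics/side_g.png")[80:200,270:400]
f=lambda x:cv2.resize(x,(400,300),interpolation=cv2.INTER_CUBIC)
cv2.imwrite("pics/zg.png",np.hstack([f(a),f(b)]))
E
python3 plan.py .473 .057 .15 4
```

```text
t: 11.55
ee_pos: [0.6077, -0.1505, 0.1145]
tcp_rot: [90.6, 90.0, 105.6]
contact_force: [0.5, -0.6, 0.6]
gripper_width: 0.849
t: 12.35
ee_pos: [0.6069, -0.1503, 0.2285]
tcp_rot: [152.4, 89.9, 167.5]
contact_force: [-0.5, -0.9, -0.7]
gripper_width: 0.901
t 12.45 pos [ 0.6065 -0.1503  0.2278] jaw yaw 15.02 toolx [-0.003  0.001 -1.   ] F [-0.1 -0.6  0.6] w 0.896 q7 22.0
shift now axes mm [ 78.4 234.7 -75. ] roll 0.1924 shift after roll [  78.4  216.  -118.5]
```

View pics/zg.png

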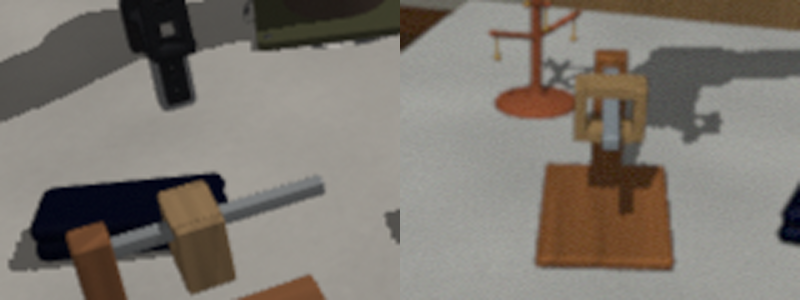

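The large ring hangs on the bar, centred near (195,235) in the left crop, with the tip clear. Now for the cap.

```bash
python3 -m handwheel '1 0 10 -5 0.096;1 0 25 -13 0.096;1 0 35 -19 0;1 0 40 -22 0;1 0 40 -22 0;1 0 35 -19 0;1 0 22 -12 0;1 0 8 -4 0'; python3 -m handwheel '1 20 0 0 0;1 20 0 0 0;1 10 0 0 0;1 0 0 0 0;1 0 0 0 0;1 0 0 0 0;1 0 0 0 0;1 0 0 0 0'; python3 plan.py .473 .057 .012 4; cat > m5.py <<'E'
from plant import env
from meas import *
import cv2
W=env.grab_frame("wrist")
cv2.imwrite("pics/wrist_h.png",W["color"][:,:,::-1])
for q in ([.471,.0562,np.radians(4)],):
    L=[[sx*.025,sy*.026,z] for z in(.05,0) for sx,sy in((-1,-1),(-1,1),(1,1),(1,-1))]
    print(np.round(proj(W,place(q,L)),1).tolist())
E
python3 m5.py
```

```text
t: 13.25
ee_pos: [0.4706, 0.0556, 0.2287]
tcp_rot: [165.2, 89.8, 169.5]
contact_force: [0.1, -0.5, 0.6]
gripper_width: 0.998
t: 14.05
ee_pos: [0.4734, 0.0531, 0.1801]
tcp_rot: [10.3, 89.9, 14.3]
contact_force: [0.4, -0.7, 0.1]
gripper_width: 0.999
t 14.05 pos [0.4734 0.0531 0.1801] jaw yaw 4.0 toolx [ 0.001  0.    -1.   ] F [ 0.4 -0.7  0.1] w 0.999 q7 -8.3
shift now axes mm [168.1   3.9  -0.3] roll 0.0001 shift after roll [168.1   3.9  -0.3]
[[291.8, 210.4], [290.5, 159.4], [341.9, 159.3], [340.9, 210.3], [295.4, 197.4], [294.4, 153.0], [338.6, 153.0], [337.9, 197.4]]
```

View pics/wrist_h.png

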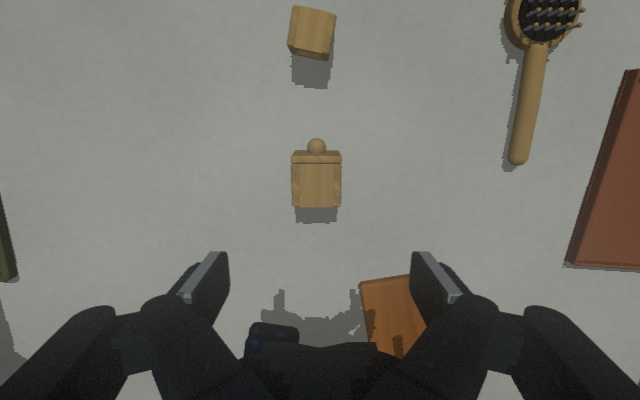

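The cap is centred at column 316.5 with its -y top edge at row 207, which puts it about 3 mm further in +y than predicted. Jaws at 4° line up with it.

```bash
python3 -m handwheel '1 10 2.5 -1 0;1 25 3 -1 0;1 30 0 0 0;1 30 0 0 0;1 30 0 0 0;1 25 0 0 0;1 14 0 0 0;1 6 0 0 0'; python3 -m handwheel '1 0 0 0 0;0 0 0 0 0;0 0 0 0 0;0 0 0 0 0;0 0 0 0 0;0 0 0 0 0;0 0 0 0 0;0 0 0 0 0' 30; python3 plan.py .471 .059 .009 4;  python3 -m handwheel '0 -10 0 0 0;0 -25 0 0 0;0 -30 0 0 0;0 -35 0 0 0;0 -35 0 0 0;0 -25 0 0 0;0 -10 0 0 0;0 0 0 0 0';python3 snap.py i wrist side; python3 plan.py .567 .006 .17 15
```

```text
t: 14.9
ee_pos: [0.4694, 0.0585, 0.0077]
tcp_rot: [-178.4, 89.8, -174.4]
contact_force: [-0.5, -0.5, -0.2]
gripper_width: 1.006
t: 15.7
ee_pos: [0.4711, 0.0585, 0.0105]
tcp_rot: [9.5, 89.9, 13.5]
contact_force: [-0.3, 0.1, 6.4]
gripper_width: 0.579
t 15.7 pos [0.4711 0.0585 0.0105] jaw yaw 4.01 toolx [ 0.002  0.    -1.   ] F [-0.3  0.1  6.4] w 0.579 q7 -9.6
shift now axes mm [ 1.5  0.5 -0.1] roll 0.0002 shift after roll [ 1.5  0.5 -0.1]
t: 16.5
ee_pos: [0.4713, 0.0585, 0.1809]
tcp_rot: [8.2, 89.8, 12.2]
contact_force: [0.3, -0.5, -1.3]
gripper_width: 0.573
t 16.6 pos [0.4699 0.0583 0.1789] jaw yaw 4.02 toolx [-0.001 -0.    -1.   ] F [-0.7 -0.4  0.1] w 0.575 q7 -9.0
shift now axes mm [  8.7 -59.   93.2] roll -0.1917 shift after roll [  8.7 -75.7  80.3]
```

View pics/wrist_i.png

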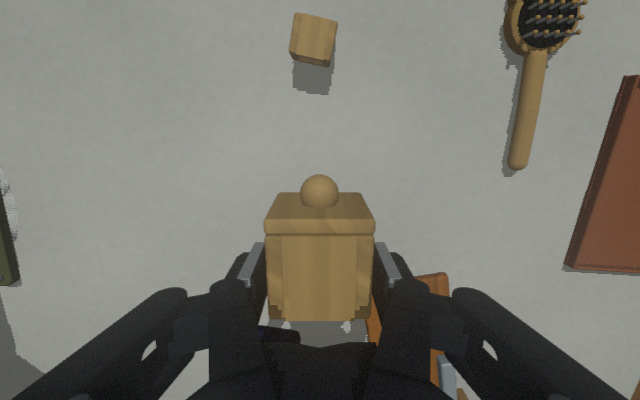

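View pics/side_i.png

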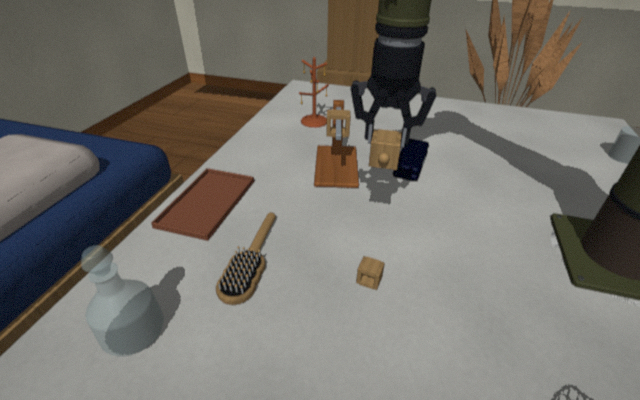

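The cap is held squarely, knob end at (319,190). I'll measure its centre relative to the TCP.

```bash
python3 - <<'E'
from plant import env
from meas import *
import cv2
W=env.grab_frame("wrist");s=env.get_state()
cv2.imwrite("pics/zi.png",cv2.resize(W["color"][160:340,240:400,::-1],None,fx=3.3,fy=3.3,interpolation=cv2.INTER_CUBIC))
M=W["camera_from_world"]
# fixed depth guess: cap z rel tcp = 14.5mm
L=np.array([[-25,26,25],[25,26,25],[-25,-26,25],[25,-26,25],[-25,26,-25],[25,26,-25]])/1000.
px=np.array([(265,234),(375,234),(267,319),(371,319),(280,193),(365,193)])
r=lambda q:(proj(W,place([q[0],q[1],q[3]],L)+[0,0,q[2]])-px).ravel()
q=least_squares(r,[.471,.06,.2,.07]).x
print(np.round(q[:3],4),np.degrees(q[3]),np.round(r(q),1),'rel',np.round(q[:3]-s['ee_pos'],4))
E
```

```text
[0.4712 0.0542 0.1884] 3.3424095748799005 [ 1.6 -7.8  0.2 -6.6  3.4  3.3 -2.2  4.3  0.1  4.6 -4.   5.4] rel [ 0.0016 -0.004   0.0099]
```

View pics/zi.png

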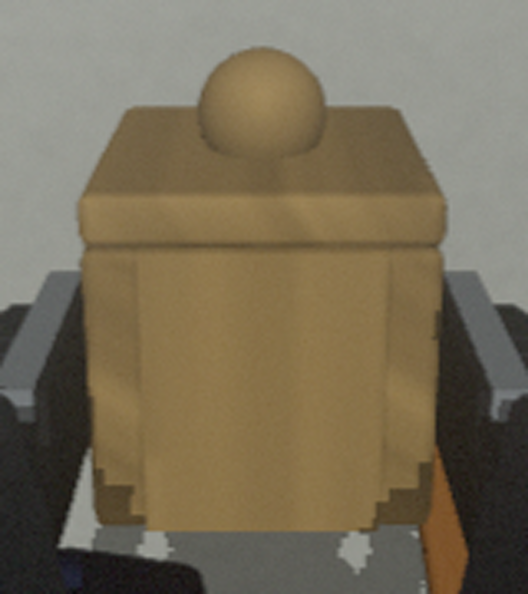

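```bash
python3 - <<'E'
from plant import env
from meas import *
W=env.grab_frame("wrist");s=env.get_state()
L=np.array([[-25,26,25],[25,26,25],[-25,-26,25],[25,-26,25],[-25,26,-25],[25,26,-25]])/1000.
px=np.array([(264.2,219),(375,219),(268.5,318),(371,318),(279.4,192.4),(361,192.4)])
r=lambda q:(proj(W,place([q[0],q[1],q[3]],L)+[0,0,q[2]])-px).ravel()
q=least_squares(r,[.471,.06,.2,.07]).x
print(np.round(q[:3],4),np.degrees(q[3]),np.round(r(q),1),'rel',np.round(q[:3]-s['ee_pos'],4))
E
```

```text
[0.4705 0.0586 0.1902] 3.974136692463432 [ 0.1  0.2  0.4  0.3  1.   0.1 -0.9  0.2 -0.7 -0.5 -0.  -0.5] rel [0.0009 0.0004 0.0119]
```

```bash
python3 plan.py .568 .003 .165 15; python3 -m handwheel '0 0 0 0 -0.096;0 0 0 0 -0.096;0 0 -6 6 0;0 0 -16 16 0;0 0 -22 23 0;0 0 -18 19 0;0 0 -10 10 0;0 0 -4 4 0'; python3 -m handwheel '0 6 0 0 0;0 6 0 0 0;0 3 0 0 0;0 0 0 0 0;0 0 0 0 0;0 0 0 0 0;0 0 0 0 0;0 0 0 0 0';python3 plan.py .5695 -.003 .127 15; python3 snap.py j wrist
```

```text
t 16.7 pos [0.4696 0.0582 0.1783] jaw yaw 4.02 toolx [-0.003 -0.    -1.   ] F [ 0.  -0.6 -0.6] w 0.578 q7 -9.0
shift now axes mm [ 13.1 -62.   94.3] roll -0.1917 shift after roll [ 13.1 -78.8  80.8]
t: 17.5
ee_pos: [0.567, 0.0035, 0.1785]
tcp_rot: [-128.1, 90.0, -113.4]
contact_force: [-0.2, -0.2, 0.5]
gripper_width: 0.578
t: 18.3
ee_pos: [0.5657, 0.0052, 0.1648]
tcp_rot: [-4.6, 90.0, 10.4]
contact_force: [0.6, 0.8, -0.4]
gripper_width: 0.576
t 18.3 pos [0.5657 0.0052 0.1648] jaw yaw 15.01 toolx [ 0.  0. -1.] F [ 0.6  0.8 -0.4] w 0.576 q7 5.8
shift now axes mm [37.8 -8.9  1.5] roll 0.0002 shift after roll [37.8 -8.9  1.5]
```

View pics/wrist_j.png

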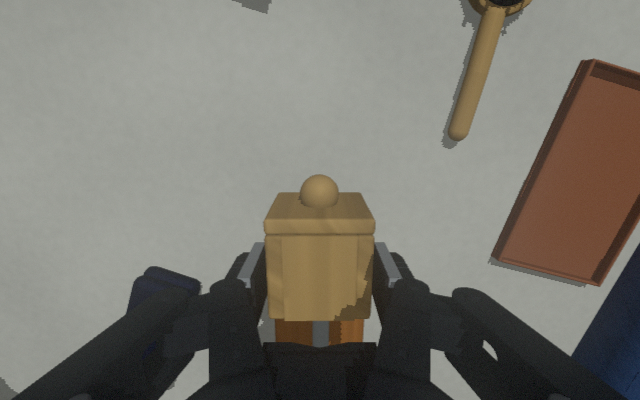

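```bash
python3 -m handwheel '0 8 0 0 0;0 12 0 0 0;0 11 0 0 0;0 6 0 0 0;0 0 -4 0.5 0;0 0 -4 0 0;0 0 0 0 0;0 0 0 0 0'; python3 plan.py .5695 -.003 .127 15; python3 snap.py k scene side wrist
python3 - <<'E'
import cv2,numpy as np
a=cv2.imread("pics/scene_k.png")[150:270,130:290];b=cv2.imread("pics/side_k.png")[80:200,270:400]
c=cv2.imread("pics/wrist_k.png")[180:380,220:420]
f=lambda x:cv2.resize(x,(400,300),interpolation=cv2.INTER_CUBIC)
cv2.imwrite("pics/zk.png",np.vstack([np.hstack([f(a),f(b)]),np.hstack([f(c),f(c)*0])]))
E
```

```text
t: 19.15
ee_pos: [0.5686, -0.0027, 0.128]
tcp_rot: [-10.8, 89.9, 4.2]
contact_force: [-0.3, 0.1, -1.5]
gripper_width: 0.58
t 19.15 pos [ 0.5686 -0.0027  0.128 ] jaw yaw 14.97 toolx [ 0.001  0.    -1.   ] F [-0.3  0.1 -1.5] w 0.58 q7 6.0
shift now axes mm [ 1.  -0.5  0.8] roll -0.0005 shift after roll [ 1.  -0.5  0.8]
```

View pics/zk.png

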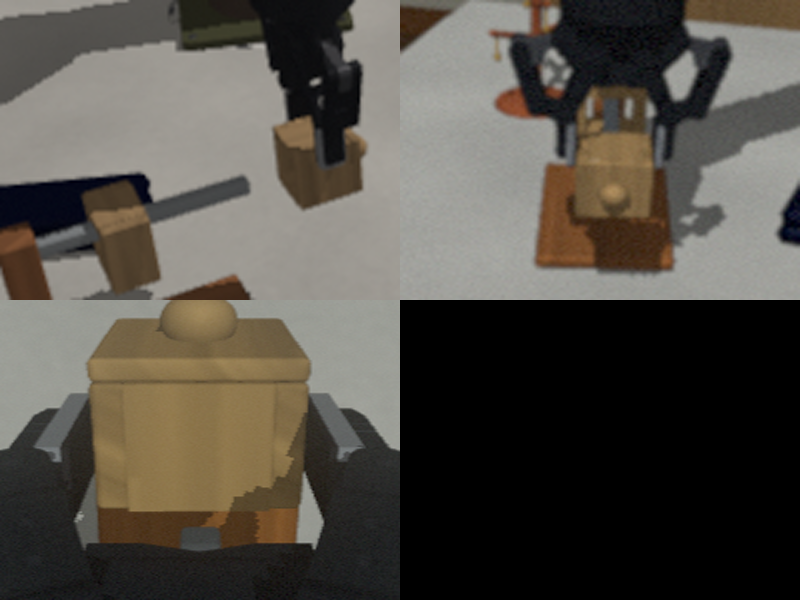

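The cap faces the tip in line, with the bar at about (200,535) in the wrist crop, centred under the cap. Inserting.

```bash
python3 -m handwheel '0 0 -4 0 0;0 0 -7 0 0;0 0 -8 0 0;0 0 -8 0 0;0 0 -8 0 0;0 0 -7 0 0;0 0 -4 0 0;0 0 0 0 0'; python3 snap.py l scene side
python3 - <<'E'
import cv2,numpy as np
a=cv2.imread("pics/scene_l.png")[150:270,130:290];b=cv2.imread("pics/side_l.png")[80:200,270:400]
f=lambda x:cv2.resize(x,(400,300),interpolation=cv2.INTER_CUBIC)
cv2.imwrite("pics/zl.png",np.hstack([f(a),f(b)]))
E
```

```text
t: 20.1
ee_pos: [0.5802, -0.0478, 0.1276]
tcp_rot: [-79.4, 90.0, -64.4]
contact_force: [-0.2, -0.2, 0.2]
gripper_width: 0.582
```

View pics/zl.png

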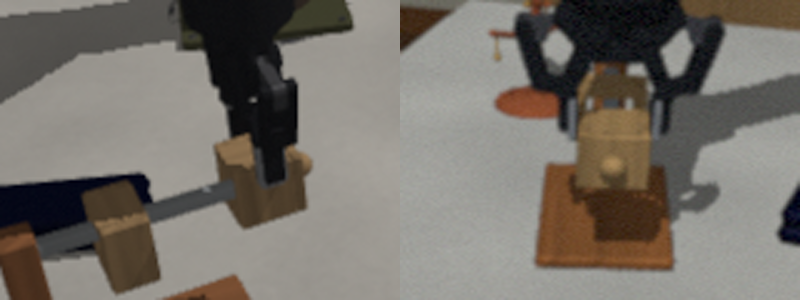

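```bash
python3 -m handwheel '0 0 -4 0 0;0 0 -5 0 0;0 0 -5 0 0;0 0 -5 0 0;0 0 -4 0 0;0 0 -3 0 0;0 0 0 0 0;0 0 0 0 0'; python3 snap.py m scene side
python3 - <<'E'
import cv2,numpy as np
a=cv2.imread("pics/scene_m.png")[150:270,130:290];b=cv2.imread("pics/side_m.png")[80:200,270:400]
f=lambda x:cv2.resize(x,(400,300),interpolation=cv2.INTER_CUBIC)
cv2.imwrite("pics/zm.png",np.hstack([f(a),f(b)]))
E
```

```text
t: 21.0
ee_pos: [0.5868, -0.0718, 0.1276]
tcp_rot: [73.2, 90.0, 88.2]
contact_force: [-0.3, 0.3, 0.5]
gripper_width: 0.578
```

View pics/zm.png

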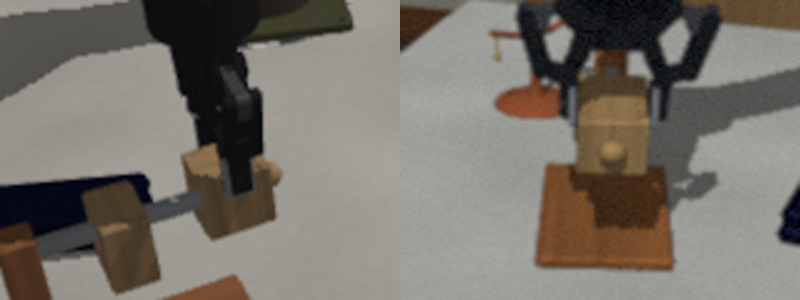

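```bash
python3 -m handwheel '0 0 -2 0 0;0 2 0 0 0;0 2 0 0 0;0 2 0 0 0;0 2 0 0 0;0 0 0 0 0;0 0 0 0 0;0 0 0 0 0';python3 -m handwheel '0 1 0 0 0;0 1 0 0 0;0 0.5 0 0 0;0 0 0 0 0;0 0 0 0 0;0 0 0 0 0;0 0 0 0 0;0 0 0 0 0'
```

```text
t: 21.9
ee_pos: [0.5874, -0.0739, 0.1196]
tcp_rot: [12.4, 90.0, 27.5]
contact_force: [0.3, -0.5, -0.5]
gripper_width: 0.577
t: 22.7
ee_pos: [0.5874, -0.0739, 0.1171]
tcp_rot: [15.2, 90.0, 30.2]
contact_force: [-0.7, -0.2, -0.4]
gripper_width: 0.574
```

```bash
python3 -m handwheel '0 1 0 0 0;0 0.5 0 0 0;0 0 0 0 0;0.8 0 0 0 0;0.8 0 0 0 0;0.8 0 0 0 0;0.8 0 0 0 0;0.8 0 0 0 0'; python3 snap.py n scene side wrist
python3 - <<'E'
import cv2,numpy as np
a=cv2.imread("pics/scene_n.png")[150:270,130:290];b=cv2.imread("pics/side_n.png")[80:200,270:400]
f=lambda x:cv2.resize(x,(400,300),interpolation=cv2.INTER_CUBIC)
cv2.imwrite("pics/zn.png",np.hstack([f(a),f(b)]))
E
```

```text
t: 23.5
ee_pos: [0.5874, -0.0739, 0.1156]
tcp_rot: [37.2, 90.0, 52.2]
contact_force: [-0.9, -0.1, 0.6]
gripper_width: 0.799
```

View pics/zn.png

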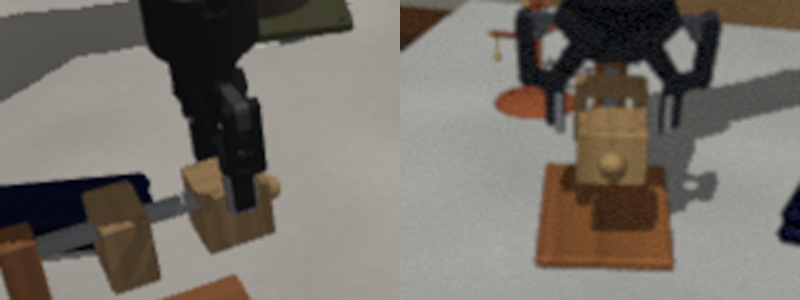

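View pics/wrist_n.png

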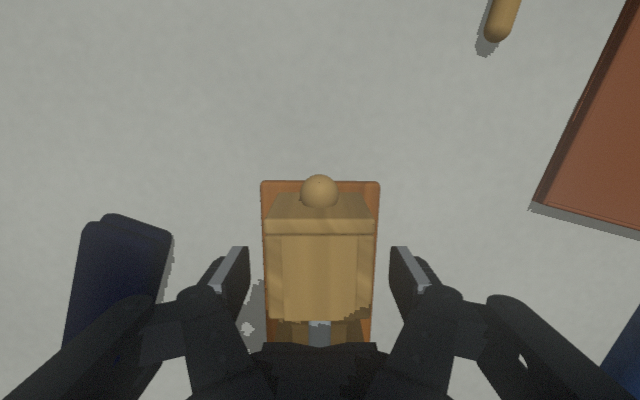

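The cap hangs level on the bar between the open fingers, with its knob at (319,190) in the wrist view. Retreating upwards.

```bash
python3 -m handwheel '0.85 -3 0 0 0;0.85 -8 0 0 0;0.85 -18 0 0 0;0.85 -25 0 0 0;0.85 -30 0 0 0;0.85 -30 0 0 0;0.85 -15 0 0 0;0.85 0 0 0 0'; python3 snap.py o scene side wrist
python3 - <<'E'
import cv2,numpy as np
a=cv2.imread("pics/scene_o.png")[180:300,110:270];b=cv2.imread("pics/side_o.png")[80:200,270:400]
f=lambda x:cv2.resize(x,(400,300),interpolation=cv2.INTER_CUBIC)
cv2.imwrite("pics/zo.png",np.hstack([f(a),f(b)]))
E
```

```text
t: 24.45
ee_pos: [0.5892, -0.074, 0.2478]
tcp_rot: [-17.8, 89.6, -2.8]
contact_force: [0.4, 0.7, 0.7]
gripper_width: 0.846
```

View pics/zo.png

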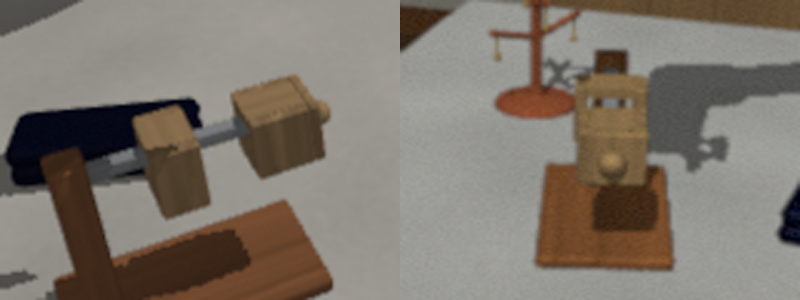

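View pics/wrist_o.png

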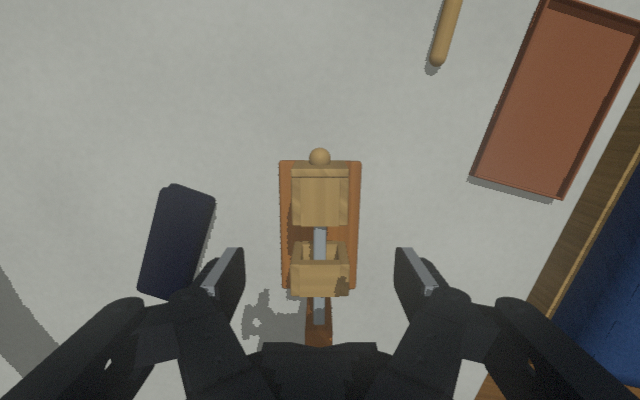

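Both parts hang free: cap over the tip, ring further in. Last check is a numeric fit of both.

```bash
python3 - <<'E'
from plant import env
from meas import *
S=env.grab_frame("scene")
def go(n,w,l,h,zc,px):
    px=(np.array(px)+.5)/2.5-.5+[110,180]
    L=[[-w/2,-l/2,zc+h/2],[-w/2,l/2,zc+h/2],[w/2,l/2,zc+h/2],[w/2,-l/2,zc+h/2],[w/2,-l/2,zc-h/2],[w/2,l/2,zc-h/2]]
    q,r=fit([(S,L,px)],[.6,-.1,.26])
    d=q[:2]-[.5865,-.060];a=np.radians(15)
    print(n,np.round(q[:2],4),np.degrees(q[2]).round(1),'y in bar',round(-np.sin(a)*d[0]+np.cos(a)*d[1],4),'x',round(np.cos(a)*d[0]+np.sin(a)*d[1],4),np.round(abs(r).max(),1))
go('cap',.05,.052,.05,.130,[(233,93),(300,76),(325,116),(250,133),(265,178),(325,158)])
go('ring',.056,.034,.056,.128,[(133,117),(180,106),(205,145),(152,157),(167,217),(208,206)])
print(env.get_state()['t'])
E
```

```text
cap [ 0.5948 -0.0733] 12.8 y in bar -0.015 x 0.0045 2.6
ring [ 0.6103 -0.1507] 14.4 y in bar -0.0938 x -0.0005 2.6
24.65
```

Everything is within the limits, so I'm handing in.

```bash
python3 -c "
from plant import env
print(env.finish_job()); s=env.get_state(); print(s['t'],s['ee_pos'],s['contact_force'])"; python3 snap.py p scene
```

```text
the job is handed in; nothing more can be done
None
the job is handed in; nothing more can be done
the job is handed in; nothing more can be done
```

The larger ring now hangs on the bar and the end cap sits over the tip. Both were let go, and I handed the job in at about 24.7 s of the 54 s allowed.

My last check was a fit to the scene camera before handing in:

| Part | Distance along bar from tip | Sideways offset | Angle to the bar |
|---|---|---|---|
| Larger ring | about 94 mm in | within 1 mm | under 1° |
| End cap | about 15 mm in (bar about 41 mm inside it) | about 4.5 mm | about 2° |

- **Heights:** I assumed the hanging heights in this fit rather than measuring them.
- **Clearance:** The gripper was open and about 0.1 m above both parts, and the wrist force read about 1 N, which is noise level.
- **Smaller ring:** I never touched it or came near it. I didn't fit its position again at the end.

**Disagreements:** The cameras differed by 3–5 mm on where things stood, and the final fit left up to 2.6 pixels of error. The 4.5 mm sideways figure for the cap is probably mostly that, since the wrist picture showed it centred on the bar. I tried to take one more picture after handing in, but it was refused, so I have no view of the final second.

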